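Find the socket for the rotor nut and nip it up

TASK

Find out by trying which of the three sockets in the tray fits the hex nut of the magnet rotor clamped in the plywood nest: the right one goes right down over the nut and takes the nut round with it, a smaller one will not go on and a bigger one slips round. Stand the ones that do not fit back upright in the tray; with the one that fits, fully down on the nut, tighten the finger-tight nut by about an eighth of a turn clockwise, and finish still gripping that socket seated on the nut, ready for the ratchet. Keep the fingers off the rotor and its nut, and do not shift the other things on the bench.

Things in the scene. Friction and masses are not known exactly. Their poses are not given: they have to be found in the camera images.
- nest: Plywood board, 200 x 160 x 9 mm, fixed to the bench, with two low hold-down clamps (under 41 mm) on one rotor's hub. Origin: centre of its underside, on the bench: the shaft of the rotor to work on stands upright there. The other two rotors are spares, to the left of it.
- tray: Grey steel tray fixed to the bench, 140 mm (its x) by 250 mm (y), rim 16 mm high, floor 3 mm thick. Origin: centre of its underside. The sockets stand in a row along y, about 75 mm apart, at x about -28 mm; a small adapter and an extension bar, under 30 mm high, are in the other half.
- rotor_1: Magnet rotor on its hub, fixed: 136 mm disc with its top 38 mm above the bench, eight magnet blocks 39 to 65 mm from the axis (tops at 46 mm), in the middle a 38 mm washer, top at 41 mm, with the nut on it. A socket fully on has its mouth on this washer. Origin: on the shaft axis, on the bench.
- rotor_2: Magnet rotor on its hub, fixed: 136 mm disc with its top 38 mm above the bench, eight magnet blocks 39 to 65 mm from the axis (tops at 46 mm), in the middle a 38 mm washer, top at 41 mm, with the nut on it. A socket fully on has its mouth on this washer. Origin: on the shaft axis, on the bench.
- rotor_3: Magnet rotor on its hub, fixed: 136 mm disc with its top 38 mm above the bench, eight magnet blocks 39 to 65 mm from the axis (tops at 46 mm), in the middle a 38 mm washer, top at 41 mm, with the nut on it. A socket fully on has its mouth on this washer. Origin: on the shaft axis, on the bench.
- socket_a: Deep socket, dark steel, round, 32 mm across, 70 mm long, mouth down. Outside all three are alike; the six-sided bore (28 mm deep) suits a 16, 19 or 22 mm nut, with 1 mm clearance; which socket has which is not told. Origin: mouth centre, at the bottom end; z up. x is square to a flat of the bore and to a side of the drive hole on top. Solid from 28 mm up: grip there. 0.22 kg.
- socket_b: Deep socket, dark steel, round, 32 mm across, 70 mm long, mouth down. Outside all three are alike; the six-sided bore (28 mm deep) suits a 16, 19 or 22 mm nut, with 1 mm clearance; which socket has which is not told. Origin: mouth centre, at the bottom end; z up. x is square to a flat of the bore and to a side of the drive hole on top. Solid from 28 mm up: grip there. 0.22 kg.
- socket_c: Deep socket, dark steel, round, 32 mm across, 70 mm long, mouth down. Outside all three are alike; the six-sided bore (28 mm deep) suits a 16, 19 or 22 mm nut, with 1 mm clearance; which socket has which is not told. Origin: mouth centre, at the bottom end; z up. x is square to a flat of the bore and to a side of the drive hole on top. Solid from 28 mm up: grip there. 0.22 kg.
- nut_1_seat (a point): Centre of the underside of hex nut 1, on rotor 1's washer, 41 mm above the bench. Nut 12 mm tall, 16, 19 or 22 mm across flats, another size on each rotor; its stud ends 5 mm above it. x is square to a flat and turns with the nut, z up: a socket lines up when the yaws agree modulo 60 degrees. Work on the nut at the nest's centre only.
- nut_2_seat (a point): Centre of the underside of hex nut 2, on rotor 2's washer, 41 mm above the bench. Nut 12 mm tall, 16, 19 or 22 mm across flats, another size on each rotor; its stud ends 5 mm above it. x is square to a flat and turns with the nut, z up: a socket lines up when the yaws agree modulo 60 degrees. Work on the nut at the nest's centre only.
- nut_3_seat (a point): Centre of the underside of hex nut 3, on rotor 3's washer, 41 mm above the bench. Nut 12 mm tall, 16, 19 or 22 mm across flats, another size on each rotor; its stud ends 5 mm above it. x is square to a flat and turns with the nut, z up: a socket lines up when the yaws agree modulo 60 degrees. Work on the nut at the nest's centre only.
- nut_1 (a joint): Turn of nut 1 in rad, growing clockwise as seen from above (tightening): 0 at the start (finger-tight), so an eighth of a turn reads 0.785. Turning takes about 0.1 N m and it stays where it is left; a socket that fits has up to 0.15 rad of play on the nut before it takes it round.
- nut_2 (a joint): Turn of nut 2 in rad, growing clockwise as seen from above (tightening): 0 at the start (finger-tight), so an eighth of a turn reads 0.785. Turning takes about 0.1 N m and it stays where it is left; a socket that fits has up to 0.15 rad of play on the nut before it takes it round.
- nut_3 (a joint): Turn of nut 3 in rad, growing clockwise as seen from above (tightening): 0 at the start (finger-tight), so an eighth of a turn reads 0.785. Turning takes about 0.1 N m and it stays where it is left; a socket that fits has up to 0.15 rad of play on the nut before it takes it round.
- adapter: Small steel drive adapter standing in the tray, 22 mm across, 29 mm tall, with a square tip; not to be moved. Origin under its centre.
- extension: Steel extension bar lying in the tray along y, 100 mm long, 23 mm thick at its fat end; not to be moved. Origin under its middle.
- ratchet: Ratchet handle, 240 mm, lying to the right of the tray; not to be moved. Origin under its middle.
- driver: Screwdriver, 200 mm, lying between robot and nest; not to be moved. Origin under its middle.
- caliper: Steel caliper, 200 mm, lying flat beyond the tray; not to be moved. Origin under its middle.
- tub: White plastic tub, 120 mm across, 70 mm tall, at the far side; not to be moved. Origin under its centre.
- coil: Copper coil on a black bobbin, 64 mm across, 38 mm tall, at the far side; not to be moved. Origin under its centre.
- oil: Small grey oil bottle, 44 mm across, 100 mm tall, at the far side; not to be moved. Origin under its centre.
There are look-alikes about, which are no part of the job. Leave any yellow look-alike of the rotor_2 alone. What is shaped like the socket_c but pink or red is not meant.

How it is judged:
On the way, in this order (a step that is already met when the one before it is completed fails the run):
1. a socket is fully down over the nut in the nest while that nut is still finger-tight (((z of socket_a in the frame of nest between 0.036 and 0.044 m and horizontal distance between socket_a and nest below 0.002 m and angle between socket_a's own z axis and vertical below 0.06 rad) or (z of socket_b in the frame of nest between 0.036 and 0.044 m and horizontal distance between socket_b and nest below 0.002 m and angle between socket_b's own z axis and vertical below 0.06 rad) or (z of socket_c in the frame of nest between 0.036 and 0.044 m and horizontal distance between socket_c and nest below 0.002 m and angle between socket_c's own z axis and vertical below 0.06 rad)) and ((horizontal distance between nut_1_seat and nest below 0.03 m and value of joint nut_1 below 0.4 rad) or (horizontal distance between nut_2_seat and nest below 0.03 m and value of joint nut_2 below 0.4 rad) or (horizontal distance between nut_3_seat and nest below 0.03 m and value of joint nut_3 below 0.4 rad))), for 0.1 s.
2. the nut has been turned about an eighth of a turn clockwise with a socket fully down on it (((z of socket_a in the frame of nest between 0.036 and 0.044 m and horizontal distance between socket_a and nest below 0.002 m and angle between socket_a's own z axis and vertical below 0.06 rad) or (z of socket_b in the frame of nest between 0.036 and 0.044 m and horizontal distance between socket_b and nest below 0.002 m and angle between socket_b's own z axis and vertical below 0.06 rad) or (z of socket_c in the frame of nest between 0.036 and 0.044 m and horizontal distance between socket_c and nest below 0.002 m and angle between socket_c's own z axis and vertical below 0.06 rad)) and ((horizontal distance between nut_1_seat and nest below 0.03 m and value of joint nut_1 above 0.5 rad) or (horizontal distance between nut_2_seat and nest below 0.03 m and value of joint nut_2 above 0.5 rad) or (horizontal distance between nut_3_seat and nest below 0.03 m and value of joint nut_3 above 0.5 rad))), for 0.2 s.
At the end, for the whole second after the job is handed in: Nut in the nest turned clockwise 0.50 to 1.10 rad; a socket on it, mouth within 3 mm of the washer and 2 mm of the axis, upright within 0.06 rad, gripped with over 3 N; the other two sockets stand upright (0.08 rad) on the tray floor; bystanders shifted under 25 mm (((horizontal distance between nut_1_seat and nest below 0.03 m and value of joint nut_1 above 0.5 rad) or (horizontal distance between nut_2_seat and nest below 0.03 m and value of joint nut_2 above 0.5 rad) or (horizontal distance between nut_3_seat and nest below 0.03 m and value of joint nut_3 above 0.5 rad)) and ((horizontal distance between nut_1_seat and nest below 0.03 m and value of joint nut_1 below 1.1 rad) or (horizontal distance between nut_2_seat and nest below 0.03 m and value of joint nut_2 below 1.1 rad) or (horizontal distance between nut_3_seat and nest below 0.03 m and value of joint nut_3 below 1.1 rad)) and ((z of socket_a in the frame of nest between 0.036 and 0.044 m and horizontal distance between socket_a and nest below 0.002 m and angle between socket_a's own z axis and vertical below 0.06 rad and contact force between the fingers and socket_a above 3 N and angle between each of socket_b, socket_c's own z axis and vertical below 0.08 rad and z of each of socket_b, socket_c in the frame of tray below 0.008 m and x of socket_b in the frame of tray between -0.065 and 0.065 m and y of socket_b in the frame of tray between -0.12 and 0.12 m and x of socket_c in the frame of tray between -0.065 and 0.065 m and y of socket_c in the frame of tray between -0.12 and 0.12 m) or (z of socket_b in the frame of nest between 0.036 and 0.044 m and horizontal distance between socket_b and nest below 0.002 m and angle between socket_b's own z axis and vertical below 0.06 rad and contact force between the fingers and socket_b above 3 N and angle between each of socket_a, socket_c's own z axis and vertical below 0.08 rad and z of each of socket_a, socket_c in the frame of tray below 0.008 m and x of socket_a in the frame of tray between -0.065 and 0.065 m and y of socket_a in the frame of tray between -0.12 and 0.12 m and x of socket_c in the frame of tray between -0.065 and 0.065 m and y of socket_c in the frame of tray between -0.12 and 0.12 m) or (z of socket_c in the frame of nest between 0.036 and 0.044 m and horizontal distance between socket_c and nest below 0.002 m and angle between socket_c's own z axis and vertical below 0.06 rad and contact force between the fingers and socket_c above 3 N and angle between each of socket_a, socket_b's own z axis and vertical below 0.08 rad and z of each of socket_a, socket_b in the frame of tray below 0.008 m and x of socket_a in the frame of tray between -0.065 and 0.065 m and y of socket_a in the frame of tray between -0.12 and 0.12 m and x of socket_b in the frame of tray between -0.065 and 0.065 m and y of socket_b in the frame of tray between -0.12 and 0.12 m))); the arm keeps its last pose, push and grip.
It fails at once if another thing on the bench or in the tray is shifted by more than 25 mm (distance of any of adapter, extension, ratchet, driver, caliper, tub, coil, oil from where it was at the start of the episode above 0.025 m).
It fails at once if the gripper's fingers press on a rotor or its nut (only a socket may) (contact force between the fingers and rotor_1 above 2 N or contact force between the fingers and rotor_2 above 2 N or contact force between the fingers and rotor_3 above 2 N).
It also fails if it takes over 72 s, if anything falls off the work surface, if the arm or the gripper's body presses on something with over 40 N, if the wrist force passes 120 N, or if a joint passes its speed limit or range.

ROBOT

A 7-joint arm with a two-finger parallel gripper is mounted at the origin on the work surface. World frame = base frame: x ahead of the robot, y to its left, z up, the work surface at z = 0. Lengths are in m, angles in rad, forces in N, time in s.
With the tool pointing down it reaches from about 0.35 to 0.9 m from the base axis. Payload 8.1 kg.
Tool frame: the origin (TCP) lies midway between the tips of the shut fingers; the grasp point (between the pads) lies 19 mm behind it; z points along the fingers, y is the line along which they close (so a half turn about z gives the same grasp; the last joint's range is limited). The gripper opens to 92 mm and grips with 3 to 60 N. Pads are 19 mm wide; open, the fingers measure 130 mm over their backs; the gripper's body (75 mm by 190 mm) begins 47 mm behind the grasp point.
Start: joints at [1.062, 0.434, 0.025, 1.573, -0.012, 1.134, -0.075], TCP at [0.247, -0.574, 0.227] pointing down, gripper open.
Joint ranges: [-2.62, 2.62], [-0.44, 2.09], [-1.27, 1.32], [0.08, 2.57], [-1.32, 4.46], [0.12, 2], [-2.74, 2.74]. Speed limits (rad/s): [2.22, 2.22, 3.01, 3.01, 3.14, 3.14, 3.14].

INTERFACE

Orientations are given as a rotation vector (axis times angle).
In Python, from cell import arm gives the robot as it stands.
- The arm moves only by the tool carry_out, never from a script. Its arguments are lists of equal length, an entry for each row: "claw": the finger opening in cm, from 0 to 9.18; "delta_pos": the shift along the tool's x, y, z in cm, a list of three; "angular": the turn, a rotation vector about the tool's x, y, z in rad, a list of three. In form: {"claw": [claw, ...], "delta_pos": [[dx, dy, dz], ...], "angular": [[ax, ay, az], ...]}. A call has 1 to 20 rows; each row shifts and turns the commanded pose from where the row before left it, along the tool's axes as they then stand; what a row does not reach is not made up. A row lasts 1/10 s, in which the tool goes at most 50 mm and 8.59 degrees, less where a joint would pass 70% of its speed; a pose out of reach is approached as far as the arm can. A call with a gripper value outside its range is refused whole. The fingers move at their own pace and stop on an object; "force" is the grip in N (left out, the last holds). Time passes only in rows, so rows that do not move let the fingers close. It gives the time, the measured TCP pose, the force, the opening and the grip force at its end, in the units of the state.
- arm.observe(): the state, without advancing time (a new reading comes with each control period).
- arm.get_image(name): name is "side" or "top" or "wrist"; returns a dict with "frame" (400x640x3 uint8, red, green, blue), "mtx" (3x3 intrinsics, pixels), "T" (4x4, takes a point from camera to world coordinates). Camera axes: x right, y down, z forward; pixel columns grow to the right and rows downward; lengths in m; the calibration is good to about 2 mm. A picture is of the moment at which its call begins. There is no depth.
- arm.sign_off(): hands the job in; it is judged then, once.
Trained networks look in a picture, given as the dict that the camera call returned (one of the last four; its "shot" number tells which), for a name from the list of things; names that differ only in an ending like _2 or _b are one class to them, and where a whole thing is asked for, a point or a joint stands for the part that bears it (a point fixed in the world has none). Each returns a list of dicts, best first, with "conf" (0 to 1); they miss things now and then, are a little off and sometimes report something else, mostly with a low value. They report only what shows in the picture. A call takes as long as a camera call. They do not tell look-alikes from the thing itself.
- arm.look_for(label, picture): "centre" ([column, row] as shares, 0 to 1, of the picture: columns of its width, rows of its height, amid what is visible of it).
- arm.trace(label, picture): "region" (400x640 bool, what is visible of it) and "centre" ([column, row] as shares, 0 to 1, of the picture: columns of its width, rows of its height, amid what is visible of it).
- arm.place_of(label, picture): "centre" ([column, row] as shares, 0 to 1, of the picture: columns of its width, rows of its height: a listed point, or the origin of a listed thing).
The state is a dict: "clock": time; "joints": joint angles; "dq": joint speeds; "joint_efforts": joint torques, N m; "position": TCP position; "ee_rot": TCP orientation; "force": force on the tool from outside, world axes, zero at the start; "ft_torque": the same for the moment, N m; "width": opening from 0.0 (shut) to 1.0 (fully open); "gripper_force": force on a finger pad.
Only numpy, scipy, OpenCV 4.12 (cv2) and the standard library are available. Lean on these libraries where they do the work, as an engineer would, in place of code of your own. Each camera call takes 0.05 s, during which the arm holds its last target. There are 200 camera calls.

## Working session

There is one attempt and no reset: what is moved stays moved. The work goes in short steps, Python scripts to look and compute and a tool call to move; the robot and the scene stay as the last step left them, time stands still between calls to the robot, and variables do not carry over. Pictures are saved under pics/ and viewed, at most 10 in all, crops included, and the job is handed in when it is done.

Besides the shell and the picture viewer there is one more tool, called after "Emit:" as a command line: name --argument value ..., lists and objects as JSON in quotes. carry_out: Moves the arm, as the interface text tells. Its arguments: {"type":"object","properties":{"claw":{"type":"array","items":{"type":"number"}},"delta_pos":{"type":"array","items":{"type":"array","items":{"type":"number"}}},"angular":{"type":"array","items":{"type":"array","items":{"type":"number"}}},"force":{"type":"number"}},"required":["claw","delta_pos","angular"]}

```bash
mkdir -p pics
cat > h.py <<'E'
import numpy as np, cv2
from cell import arm
from scipy.spatial.transform import Rotation as R
def save(p,n,crop=None,s=1):
    f=p["frame"][:,:,::-1]
    if crop: f=f[crop[1]:crop[3],crop[0]:crop[2]]
    cv2.imwrite("pics/"+n,cv2.resize(f,None,fx=s,fy=s,interpolation=cv2.INTER_CUBIC))
def w(p,c,z):
    K=p["mtx"];T=p["T"];d=T[:3,:3]@np.linalg.solve(K,[c[0]*640,c[1]*400,1]);o=T[:3,3]
    return o+d*(z-o[2])/d[2]
def px(p,P):
    T=np.linalg.inv(p["T"]);q=p["mtx"]@(T[:3,:3]@np.array(P)+T[:3,3]);return q[:2]/q[2]
E
python3 - <<'E'
from h import *
np.set_printoptions(precision=4,suppress=True)
s=arm.observe();print(s)
for n in["top","side"]:
    p=arm.get_image(n);save(p,n+"0.png");print(n,p["T"],p["mtx"][0,0])
    for l,z in[("socket_a",0.003),("nut_1_seat",.041),("rotor_1",0),("nest",0),("tray",0)]:
        for d in arm.place_of(l,p)[:6]:print(l,round(d["conf"],2),np.array(d["centre"])*[640,400],w(p,d["centre"],z))
E
```

```text
{'clock': 0.0, 'joints': array([ 1.0624,  0.4353,  0.025 ,  1.5741, -0.0116,  1.134 , -0.0751]), 'dq': array([ 0.0003, -0.0008, -0.0006,  0.001 ,  0.0004, -0.0003, -0.001 ]), 'joint_efforts': array([  0.0004, -66.7858,   0.9848, -31.4465,  -0.0608,   0.043 ,
         0.0002]), 'position': array([ 0.2464, -0.5738,  0.2259]), 'ee_rot': array([-3.0756, -0.6326,  0.0007]), 'force': array([0.2146, 0.6252, 0.8563]), 'ft_torque': array([-0.0394, -0.0247,  0.0343]), 'gripper_force': 0.0, 'width': 1.0003029130693137}
top [[-0.014  -0.9879  0.1541  0.2953]
 [-0.9999  0.0149  0.0049 -0.0528]
 [-0.0072 -0.1541 -0.988   1.6709]
 [ 0.      0.      0.      1.    ]] 419.9397811296447
socket_a 0.62 [400.32 242.48] [ 0.3683 -0.3591  0.003 ]
socket_a 0.59 [362.88 209.8 ] [ 0.5004 -0.2153  0.003 ]
socket_a 0.56 [373.504 235.4  ] [ 0.3977 -0.2543  0.003 ]
socket_a 0.48 [348.288 214.   ] [ 0.4844 -0.1566  0.003 ]
socket_a 0.43 [253.184 258.68 ] [0.3132 0.2217 0.003 ]
nut_1_seat 0.19 [287.104 206.68 ] [0.5125 0.0846 0.041 ]
rotor_1 0.97 [198.4  217.72] [0.4787 0.4435 0.    ]
rotor_1 0.96 [338.816 249.52 ] 
[... 784 characters left out ...]
 0.59 [379.584 185.2  ] [ 0.5088 -0.2909  0.003 ]
socket_a 0.48 [369.408 194.4  ] [ 0.5018 -0.2248  0.003 ]
socket_a 0.41 [200.128 316.4  ] [0.4967 0.4147 0.003 ]
nut_1_seat 0.41 [249.92 193.2 ] [0.7494 0.0711 0.041 ]
nut_1_seat 0.39 [197.376 314.12 ] [0.4772 0.425  0.041 ]
nut_1_seat 0.24 [292.608 241.   ] [0.4939 0.1263 0.041 ]
rotor_1 0.91 [163.2 262. ] [0.7181 0.3896 0.    ]
rotor_1 0.84 [203.712 327.88 ] [ 0.467   0.4247 -0.    ]
rotor_1 0.61 [293.12 230.  ] [0.5596 0.0657 0.    ]
rotor_1 0.56 [292.416 240.92 ] [0.5273 0.0986 0.    ]
nest 0.58 [293.888 237.08 ] [0.5359 0.0848 0.    ]
tray 0.72 [362.624 190.32 ] [ 0.5348 -0.2309  0.    ]
tray 0.63 [216.704 220.2  ] [0.7602 0.1946 0.    ]
```

View pics/top0.png

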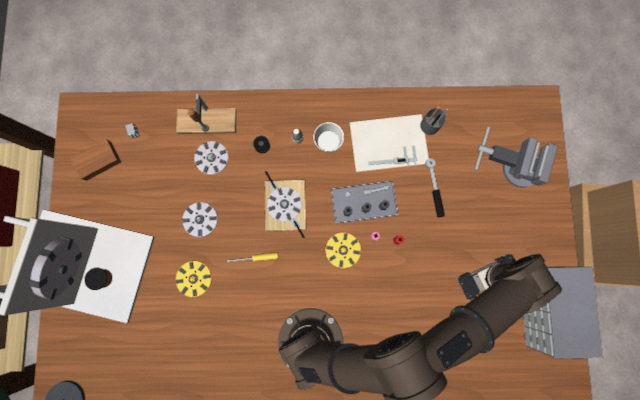

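View pics/side0.png

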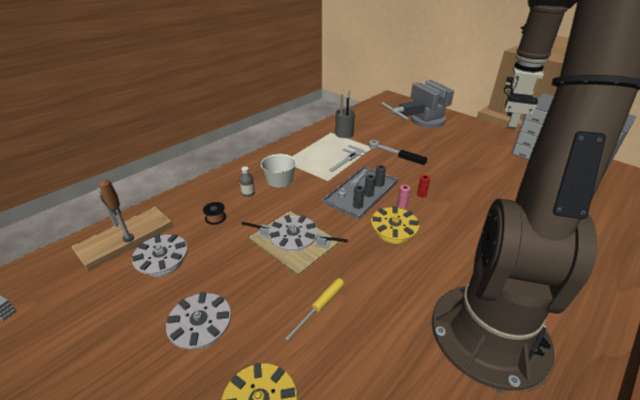

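Top view: the dark sockets I want stand in the tray at (347,211), (366,207) and (385,205). The pink (376,236) and red (398,239) look-alikes stand outside it. The rotor to work on is in the plywood nest at (286,204). The grey spares are at (200,219) and (211,158), and the yellow look-alikes at (193,279) and (343,250). I choose the three dark sockets in the tray and the nest rotor. Next I move above the tray to check with a close wrist view.

Emit:
carry_out --claw '[5,5,5,5,5,5,5,5,5,5,5,5,5,5,5,5,5,5,5,5]' --delta_pos '[[3.1,-1.9,-0.9],[3.1,-1.9,-0.9],[3.1,-1.9,-0.9],[3.1,-1.9,-0.9],[3.1,-1.9,-0.9],[3.1,-1.9,-0.9],[3.1,-1.9,-0.9],[3.1,-1.9,-0.9],[3.1,-1.9,-0.9],[3.1,-1.9,-0.9],[3.1,-1.9,-0.9],[3.1,-1.9,-0.9],[0,0,0],[0,0,0],[0,0,0],[0,0,0],[0,0,0],[0,0,0],[0,0,0],[0,0,0]]' --angular '[[0,0,0],[0,0,-0.07],[0,0,0],[0,0,0],[0,0,0],[0,0,0],[0,0,0],[0,0,0],[0,0,0],[0,0,0],[0,0,0],[0,0,-0.14],[0,0,-0.14],[0,0,-0.14],[0,0,-0.14],[0,0,-0.14],[0,0,-0.14],[0,0,-0.14],[0,0,-0.14],[0,0,-0.14]]'

```text
clock: 2.6
position: [0.4772, -0.204, 0.3348]
ee_rot: [2.024, 2.403, -0.0]
force: [-0.3, -0.5, 0.2]
width: 0.545
gripper_force: 0.0
```

```bash
cat >> h.py <<'E'
np.set_printoptions(precision=4,suppress=True)
def pose():
    s=arm.observe();r=R.from_rotvec(s["ee_rot"]).as_matrix();print("t",round(s["clock"],2),"pos",s["position"],"ytool yaw",np.degrees(np.arctan2(r[1,1],r[0,1])),"tilt",r[2,:],"F",s["force"],s["ft_torque"],"w",s["width"],s["gripper_force"],"j",s["joints"]);return s["position"],r
E
python3 - <<'E'
from h import *
P,r=pose()
p=arm.get_image("wrist");save(p,"w1.png")
print("cam in tool",r.T@(p["T"][:3,3]-P),"\n",r.T@p["T"][:3,:3],p["mtx"])
for l,z in[("socket_a",0.003),("adapter",.003),("tray",0)]:
    for d in arm.place_of(l,p)[:6]:print(l,round(d["conf"],2),np.array(d["centre"])*[640,400],w(p,d["centre"],z))
for d in arm.trace("socket_a",p):print("tr",d["conf"],np.array(d["centre"])*[640,400],d["region"].sum())
E
```

```text
t 2.6 pos [ 0.4772 -0.204   0.3348] ytool yaw 9.775348481103105 tilt [-0.0001  0.0001 -1.    ] F [-0.3124 -0.5277  0.2134] [ 0.     -0.1333  0.0105] w 0.5449776324310275 0.0 j [ 0.6032  0.216  -0.3713  1.6305  0.0807  1.31    0.3896]
cam in tool [ 0.0815  0.0002 -0.158 ] 
 [[ 0.0005 -0.9539 -0.3   ]
 [ 1.      0.0005  0.0001]
 [ 0.     -0.3     0.9539]] [[301.2458   0.     324.102 ]
 [  0.     301.2458 199.2366]
 [  0.       0.       1.    ]]
socket_a 0.84 [336.192 127.08 ] [ 0.4882 -0.154   0.003 ]
socket_a 0.81 [257.728 227.88 ] [ 0.3838 -0.3473  0.003 ]
socket_a 0.78 [339.904 171.4  ] [ 0.5073 -0.2234  0.003 ]
socket_a 0.7 [272.896 177.2  ] [ 0.3991 -0.2521  0.003 ]
socket_a 0.65 [337.216 211.8  ] [ 0.5159 -0.294   0.003 ]
socket_a 0.56 [356.032 171.2  ] [ 0.5336 -0.2185  0.003 ]
adapter 0.44 [381.504 137.32 ] [ 0.5626 -0.1574  0.003 ]
tray 0.81 [356.096 171.4  ] [ 0.5342 -0.2194  0.    ]
tr 0.91 [340.48 178.6 ] 567
tr 0.8 [339.008 127.48 ] 479
tr 0.69 [339.328 219.72 ] 604
tr 0.64 [264.512 182.32 ] 582
tr 0.63 [253.696 236.92 ] 536
tr 0.6 [379.52 198.6 ] 629
```

View pics/w1.png

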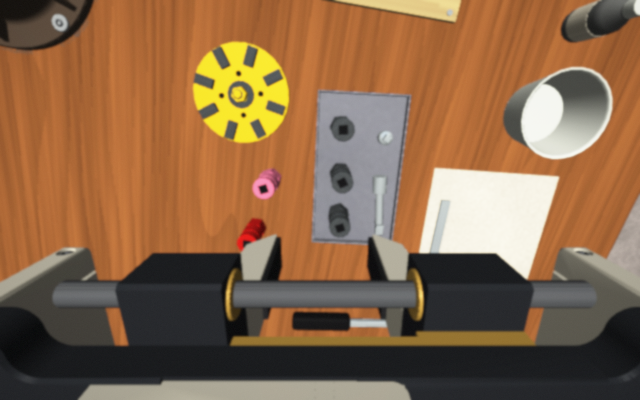

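The wrist view confirms it: the dark sockets in the tray are at (340,127), (341,178) and (339,219). Pink at (266,184) and red at (252,235) are outside and not wanted. I move closer for a precise look.

Emit:
carry_out --claw '[5,5,5,5,5,5]' --delta_pos '[[-2.6,0.7,3.4],[-2.6,0.7,3.4],[-2.6,0.6,3.4],[-2.6,0.6,3.3],[0,0,0],[0,0,0]]' --angular '[[0,0,0],[0,0,0],[0,0,0],[0,0,0],[0,0,0],[0,0,0]]'

```text
clock: 3.45
position: [0.5196, -0.3022, 0.1989]
ee_rot: [-2.033, -2.392, 0.0]
force: [0.8, 0.6, -0.1]
width: 0.543
gripper_force: 0.0
```

Run:
```python
from h import *
P,r=pose()
p=arm.get_image("wrist");save(p,"w2.png",(260,0,420,240),3)
save(p,"w2f.png")
for l,z in[("socket_a",0.003),("tray",0)]:
    for d in arm.place_of(l,p)[:6]:
        X=w(p,d["centre"],z);print(l,round(d["conf"],2),np.array(d["centre"])*[640,400],X,"tool",r.T@(X-P))
for d in arm.trace("socket_a",p):
    c=cv2.minEnclosingCircle(np.argwhere(d["region"])[:,::-1].astype(np.float32)); print("tr",d["conf"],np.array(d["centre"])*[640,400],d["region"].sum(),c)
```

```text
t 3.45 pos [ 0.5196 -0.3022  0.1989] ytool yaw 9.291133557537137 tilt [ 0.0015 -0.0015 -1.    ] F [ 0.8175  0.5959 -0.1308] [ 0.0261 -0.143  -0.0166] w 0.5428115530951423 0.0 j [ 0.6602  0.4448 -0.3159  1.6472  0.1519  1.0759  0.4626]
socket_a 0.78 [322.88 169.52] [ 0.5168 -0.2948  0.003 ] tool [ 0.0075 -0.0013  0.1959]
socket_a 0.67 [320.896  32.6  ] [ 0.4913 -0.1509  0.003 ] tool [ 0.1536 -0.0032  0.1962]
socket_a 0.65 [225.088 117.6  ] [ 0.3976 -0.2537  0.003 ] tool [ 0.0673 -0.1123  0.1962]
socket_a 0.62 [324.8 107.8] [ 0.5076 -0.2248  0.003 ] tool [0.078  0.0009 0.196 ]
socket_a 0.59 [206.528 195.2  ] [ 0.3811 -0.3496  0.003 ] tool [-0.0247 -0.1441  0.1961]
tr 0.97 [194.432 203.12 ] 1540 ((193.36685180664062, 200.93626403808594), 28.750308990478516)
tr 0.86 [321.92  23.4 ] 1627 ((324.0, 23.530000686645508), 27.380035400390625)
tr 0.75 [323.776 109.8  ] 986 ((324.3330078125, 108.25239562988281), 18.05796241760254)
tr 0.74 [608.   28.8] 3889 ((607.0, 30.5), 44.207000732421875)
tr 0.73 [209.28 119.72] 1601 ((211.5, 118.0), 27.789485931396484)
tr 0.68 [324.672 178.6  ] 1149 ((323.44879150390625, 177.2167205810547), 21.51197052001953)
```

View pics/w2.png

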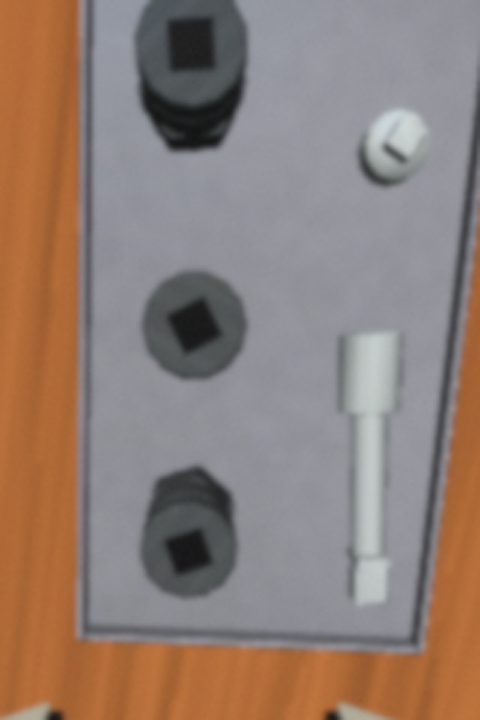

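The crop shows the three drive-hole tops at full-image pixels (324,17), (324.7,108) and (323,182). I take the middle socket first.

Emit:
carry_out --claw '[5,5,5,5,5,5,5,5,5,5,2,2,2,2,2]' --delta_pos '[[2.6,0,2],[2.6,0.1,2],[2.6,0,2],[0,0,3],[0,0,2.5],[0,0,2.5],[0,0,1.5],[0,0,1],[0,0,0],[0,0,0],[0,0,0],[0,0,0],[0,0,0],[0,0,0],[0,0,0]]' --angular '[[0,0,0],[0,0,0],[0,0,0],[0,0,0],[0,0,0],[0,0,0],[0,0,0],[0,0,0],[0,0,0],[0,0,0],[0,0,0],[0,0,0],[0,0,0],[0,0,0],[0,0,0]]' --force 40

```text
clock: 5.15
position: [0.5083, -0.2255, 0.0353]
ee_rot: [2.031, 2.396, -0.0]
force: [-1.4, 0.2, 6.3]
width: 0.342
gripper_force: 40.0
```

Run:
```python
from h import *
P,r=pose()
p=arm.get_image("wrist");save(p,"w3.png")
```

```text
t 5.15 pos [ 0.5083 -0.2255  0.0353] ytool yaw 9.43539578410349 tilt [-0.0006  0.0004 -1.    ] F [-1.4049  0.1888  6.2924] [0.011  0.3548 0.0017] w 0.34155423803070645 39.95831072330475 j [ 0.5294  0.5758 -0.2892  1.9163  0.2491  0.6833  0.2548]
```

View pics/w3.png

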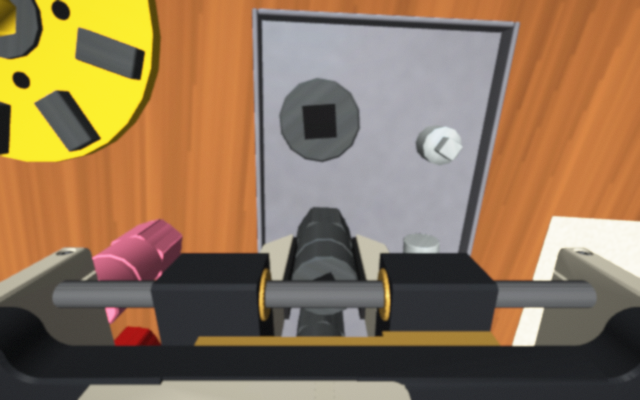

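The socket is gripped; its midline is near column 324. I lift it and carry it to a view above the nest, staying short of it.

Emit:
carry_out --claw '[2,2,2,2,2,2,2,2,2,2,2,2]' --delta_pos '[[0,0,-3],[0,0,-4],[0,0,-4.5],[3.8,1.2,-0.9],[3.8,1.2,-0.9],[3.8,1.2,-0.9],[3.8,1.2,-0.9],[3.8,1.2,-0.9],[3.6,1.0,-0.5],[0,0,0],[0,0,0],[0,0,0]]' --angular '[[0,0,0],[0,0,0],[0,0,0],[0,0,0],[0,0,0],[0,0,0],[0,0,0],[0,0,0],[0,0,0],[0,0,0],[0,0,0],[0,0,0]]'

```text
clock: 6.4
position: [0.5396, 0.0079, 0.1992]
ee_rot: [-2.032, -2.395, 0.002]
force: [-0.7, -0.3, -2.8]
width: 0.345
gripper_force: 39.9
```

Run:
```python
from h import *
P,r=pose()
p=arm.get_image("wrist");save(p,"w4.png",(224,10,424,210),3);save(p,"w4f.png")
for l,z in[("nut_1_seat",0.041),("rotor_1",0),("nest",0)]:
    for d in arm.place_of(l,p)[:3]:
        X=w(p,d["centre"],z);print(l,round(d["conf"],2),np.array(d["centre"])*[640,400],X,"tool",r.T@(X-P))
```

```text
t 6.4 pos [0.5396 0.0079 0.1992] ytool yaw 9.377977581156696 tilt [-0.0007 -0.0013 -1.    ] F [-0.7026 -0.2702 -2.7735] [-0.0249 -0.1016 -0.0217] w 0.344997242926684 39.93979454040527 j [ 0.2019  0.3601 -0.4149  1.7909  0.1676  1.0264 -0.113 ]
nut_1_seat 0.73 [496.704 268.4  ] [ 0.7585 -0.0612  0.041 ] tool [-0.1037  0.2049  0.158 ]
rotor_1 0.85 [327.296  99.48 ] [0.529  0.0941 0.    ] tool [0.087  0.0038 0.1991]
rotor_1 0.83 [158.592 248.48 ] [ 0.3415 -0.125   0.    ] tool [-0.0987 -0.2168  0.1995]
```

View pics/w4.png

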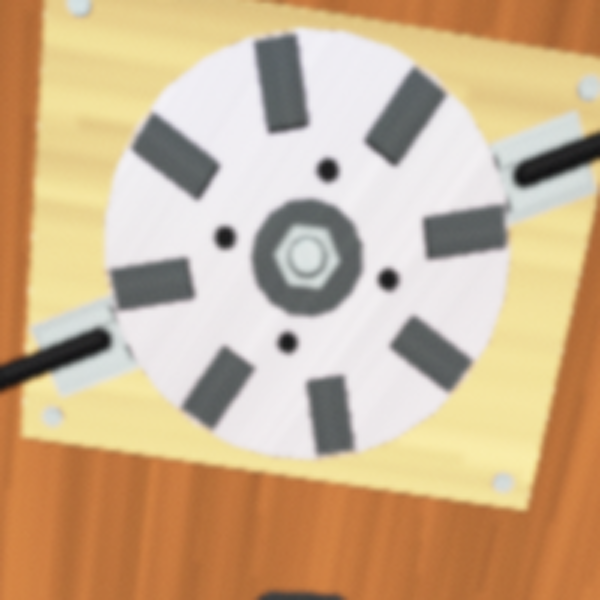

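The crop shows the nest rotor with its clamps. The washer centre is at about (326,96) full-image, with a hex nut of roughly 19 to 20 mm. I fit the washer circle and nut hexagon by code.

```bash
cat >> h.py <<'E'
def nutfit(p,c0,P,r,show=True):
    g=cv2.cvtColor(p["frame"],cv2.COLOR_RGB2GRAY).astype(float)
    def plane(z,n=0.03,s=1e-4):
        N=int(2*n/s);a=(np.arange(N)+.5)*s-n
        Y,X=np.meshgrid(a,a,indexing="ij");Q=np.stack([X+c0[0],Y+c0[1],0*X+z],-1)
        T=np.linalg.inv(p["T"]);q=(Q@T[:3,:3].T+T[:3,3])@p["mtx"].T
        m=(q[...,:2]/q[...,2:]-0.0).astype(np.float32)
        return cv2.remap(g.astype(np.float32),m[...,0],m[...,1],cv2.INTER_CUBIC)
    def edges(im,ctr,r0,r1,sign):
        out=[]
        for th in np.radians(np.arange(0,360,2)):
            rr=np.arange(r0,r1,1e-4);x=(ctr[0]+rr*np.cos(th)+.03)/1e-4-.5;y=(ctr[1]+rr*np.sin(th)+.03)/1e-4-.5
            v=cv2.GaussianBlur(cv2.remap(im,x.astype(np.float32)[None],y.astype(np.float32)[None],1),(1,1),0)[0]
            d=np.gradient(cv2.GaussianBlur(v[None],(21,1),4)[0])*sign;k=d.argmax()
            out.append([ctr[0]+rr[k]*np.cos(th),ctr[1]+rr[k]*np.sin(th)])
        return np.array(out)
    from scipy.optimize import least_squares
    im=plane(.041);c=np.zeros(2)
    for _ in range(3):
        e=edges(im,c,.0155,.0225,1)
        s=least_squares(lambda q:np.hypot(*(e-q[:2]).T)-q[2],[*c,.019],loss="soft_l1",f_scale=3e-4).x;c=s[:2]
    print("washer",s[:2]+c0,"R",s[2],"tool",r.T@(np.array([*(s[:2]+c0),.041])-P))
    im=plane(.053);best=None;cn=c
    for _ in range(2):
        e=edges(im,cn,.0065,.0145,-1)
        for y0 in np.radians(range(0,60,10)):
            def f(q):
                d=e-q[:2];a=y0+q[2]+np.arange(6)*np.pi/3
                return (d@np.stack([np.cos(a),np.sin(a)])).max(1)-q[3]
            o=least_squares(f,[*cn,0,.0095],loss="soft_l1",f_scale=3e-4)
            if best is None or o.cost<best[0]:best=(o.cost,o.x,y0)
        cn=best[1][:2]
    print("nut top",cn+c0,"AF",2*best[1][3],"yaw mod60",np.degrees(best[1][2]+best[2])%60,"cost",best[0],"tool",r.T@(np.array([*(cn+c0),.053])-P))
E
python3 - <<'E'
from h import *
P,r=pose();p=arm.get_image("wrist")
c=w(p,np.array([326.,96])/[640,400],.041)[:2];print(c);nutfit(p,c,P,r)
q=p
E
```

```text
t 6.6 pos [0.5399 0.008  0.1995] ytool yaw 9.338383106653415 tilt [-0.0003 -0.0005 -1.    ] F [-0.1635  0.0489 -2.5226] [ 0.0392 -0.1094 -0.0021] w 0.3396969890259436 39.94000017642975 j [ 0.2025  0.3599 -0.4154  1.7904  0.1673  1.0263 -0.1133]
[0.5273 0.0967]
washer [0.5268 0.0967] R 0.018304437442624888 tool [0.0897 0.0015 0.1584]
nut top [0.5267 0.0968] AF 0.018323040344561285 yaw mod60 33.599291659553856 cost 1.6867687771572295e-06 tool [0.0899 0.0014 0.1464]
```

```bash
cat > sq.py <<'E'
from h import *
Rc=np.array([[.0005,-.9539,-.3],[1,.0005,.0001],[0,-.3,.9539]]);tc=np.array([.0815,.0002,-.158])
K=np.array([[301.2458,0,324.102],[0,301.2458,199.2366],[0,0,1]])
g=cv2.imread("pics/w2f.png",0)
# plane in tool coords at depth h below TCP
h=.1989-.073;s=2e-4;N=300
for nm,c0 in[("mid",(324.7,108.3)),("low(-y)",(323,182)),("up(+y)",(324,17))]:
    d=Rc@np.linalg.solve(K,[*c0,1]);c=(tc+d*(h-tc[2])/d[2])[:2]
    a=(np.arange(N)+.5-N/2)*s;Y,X=np.meshgrid(a,a,indexing="ij")
    Q=np.stack([X+c[0],Y+c[1],0*X+h],-1)-tc;q=(Q@Rc)@K.T;m=(q[...,:2]/q[...,2:]).astype(np.float32)
    im=cv2.remap(g,m[...,0],m[...,1],cv2.INTER_CUBIC);cv2.imwrite("pics/sq_%s.png"%nm[:2],im)
    # hole: dark
    t=(int(im[130:170,130:170].min())+int(np.median(im[np.hypot(X,Y).__lt__(.014)&(np.hypot(X,Y)>.011)])))/2
    bw=((im<t)&(np.hypot(X,Y)<.0115)).astype(np.uint8)
    ct=max(cv2.findContours(bw,0,2)[0],key=cv2.contourArea)
    (cx,cy),wh,ang=cv2.minAreaRect(ct)
    mm=cv2.moments(ct)
    cen=c+(np.array([mm["m10"],mm["m01"]])/mm["m00"]+.5-N/2)*s
    print(nm,"tool centre",cen,"side",np.array(wh)*s,"ang tool(x->y) mod90",ang%90,"thr",t)
E
python3 sq.py
python3 - <<'E'
import cv2,numpy as np
cv2.imwrite("pics/sq.png",np.hstack([cv2.imread("pics/sq_%s.png"%k) for k in("mi","lo","up")])[:, :900][:, :, :])
im=cv2.imread("pics/sq.png");cv2.imwrite("pics/sq.png",cv2.resize(im,(780,260)))
E
```

```text
mid tool centre [0.0784 0.0004] side [0.0125 0.0124] ang tool(x->y) mod90 63.43495178222656 thr 54.5
low(-y) tool centre [ 0.0082 -0.0014] side [0.0124 0.0125] ang tool(x->y) mod90 70.34617614746094 thr 52.0
up(+y) tool centre [ 0.1527 -0.0005] side [0.0123 0.0124] ang tool(x->y) mod90 87.27368927001953 thr 56.0
```

View pics/sq.png

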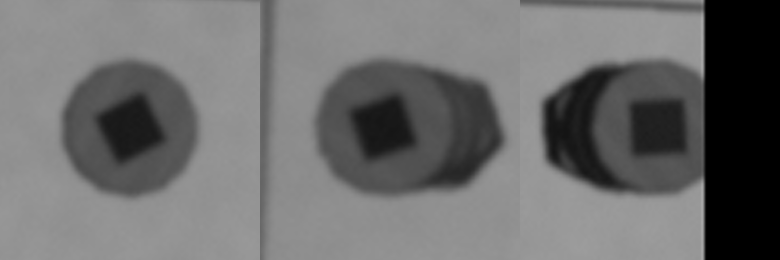

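Run:
```python
from h import *
for f in("w3","w4f"):
    g=cv2.imread("pics/%s.png"%f,0).astype(np.float32)
    print(f)
    for row in range(206,252,4):
        v=cv2.GaussianBlur(g[row-1:row+2].mean(0)[None],(5,1),1)[0];d=np.gradient(v)
        L=284+d[284:318].argmin();Rr=330+d[330:366].argmax()
        print(row,L,Rr,(L+Rr)/2,end=" | ")
    print()
g=cv2.imread("pics/w4f.png");cv2.imwrite("pics/w4c.png",cv2.resize(g[195:295,264:384],None,fx=5,fy=5,interpolation=2))
```

```text
w3
206 312 337 324.5 | 210 309 339 324.0 | 214 306 341 323.5 | 218 303 344 323.5 | 222 301 345 323.0 | 226 298 347 322.5 | 230 297 349 323.0 | 234 296 350 323.0 | 238 292 356 324.0 | 242 291 357 324.0 | 246 290 358 324.0 | 250 289 359 324.0 | 
w4f
206 312 330 321.0 | 210 309 339 324.0 | 214 306 341 323.5 | 218 303 344 323.5 | 222 301 345 323.0 | 226 298 347 322.5 | 230 297 349 323.0 | 234 296 350 323.0 | 238 292 356 324.0 | 242 291 357 324.0 | 246 290 358 324.0 | 250 289 359 324.0 |
```

View pics/w4c.png

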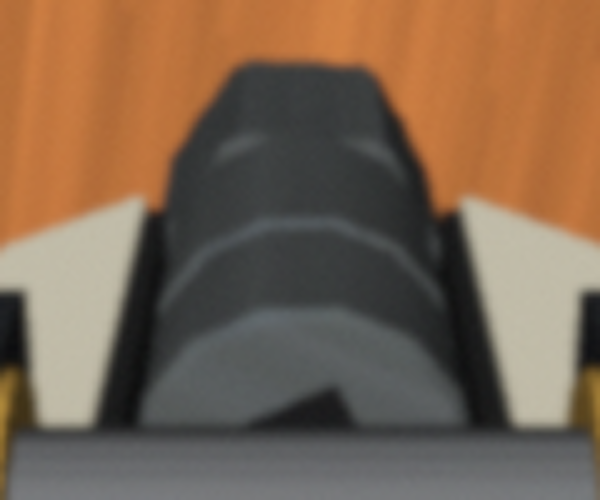

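The gripped socket's mouth has a flat facing tool +x and its midline is at column 324, so it lines up with the nut to within about 2°. I hover it just over the nut.

Emit:
carry_out --claw '[2,2,2,2,2,2,2,2,2]' --delta_pos '[[3,0,0],[3,0.1,3],[2.9,0,3],[0,0,2.5],[0,0,1.8],[0,0,0],[0,0,0],[0,0,0],[0,0,0]]' --angular '[[0,0,0.04],[0,0,0],[0,0,0],[0,0,0],[0,0,0],[0,0,0],[0,0,0],[0,0,0],[0,0,0]]'

```text
clock: 7.55
position: [0.5297, 0.0974, 0.0979]
ee_rot: [2.078, 2.354, 0.003]
force: [-0.9, 0.7, -2.9]
width: 0.338
gripper_force: 39.9
```

Run:
```python
from h import *
P,r=pose();p=arm.get_image("wrist");save(p,"w5.png",(234,120,414,280),4);save(p,"w5f.png")
C=np.array([.52675,.09675,.053]);print("nut in tool",r.T@(C-P),"px nut top",px(p,C),"px washer",px(p,[*C[:2],.041]))
```

```text
t 7.55 pos [0.5297 0.0974 0.0979] ytool yaw 7.123650628192361 tilt [ 0.0001  0.0021 -1.    ] F [-0.9433  0.7152 -2.9341] [-0.0004 -0.1117 -0.0243] w 0.3378527288929246 39.940112829208374 j [ 0.0159  0.4772 -0.4012  1.9073  0.2522  0.804  -0.3967]
nut in tool [-0.0003 -0.0031  0.0449] px nut top [319.5987 222.9724] px washer [319.7917 217.0676]
```

View pics/w5.png

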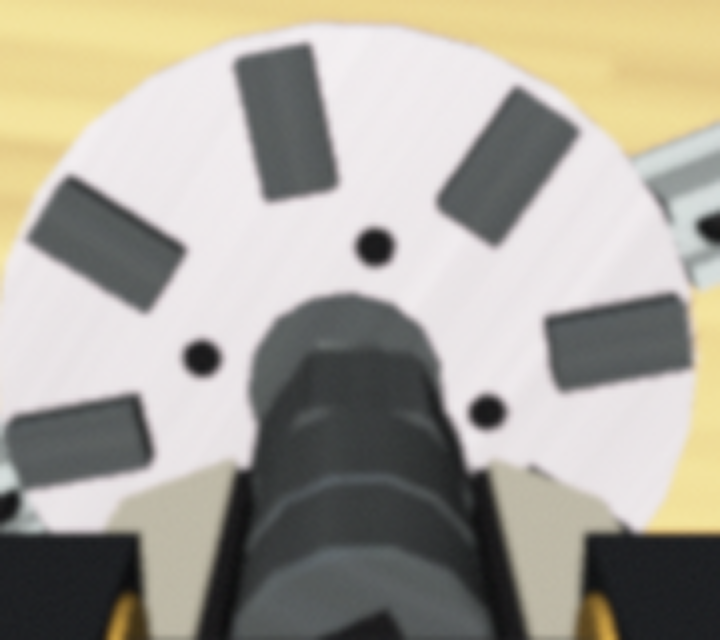

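The picture shows the socket about 3 mm right of the washer centre, because my yaw trim skewed the shift. I correct that and come down gently.

Emit:
carry_out --claw '[2,2,2,2,2,2,2,2]' --delta_pos '[[-0.1,-0.33,0],[0,0,0.5],[0,0,0.5],[0,0,0.2],[0,0,0.1],[0,0,0.1],[0,0,0],[0,0,0]]' --angular '[[0,0,0],[0,0,0],[0,0,0],[0,0,0],[0,0,0],[0,0,0],[0,0,0],[0,0,0]]'

```text
clock: 8.4
position: [0.5258, 0.0961, 0.0828]
ee_rot: [2.078, 2.356, 0.0]
force: [-0.4, 0.3, -1.7]
width: 0.337
gripper_force: 39.9
```

Run:
```python
from h import *
P,r=pose();print("mouth z",P[2]-.0323,"nut in tool",r.T@(np.array([.52675,.09675,.053])-P))
```

```text
t 8.4 pos [0.5258 0.0961 0.0828] ytool yaw 7.159980872112736 tilt [ 0.      0.0002 -1.    ] F [-0.379   0.3267 -1.7268] [-0.0089 -0.0898  0.0364] w 0.3372990420993792 39.940003752708435 j [ 0.0109  0.4932 -0.3942  1.9287  0.2644  0.7698 -0.4073]
mouth z 0.05046676605950689 nut in tool [0.0005 0.0011 0.0298]
```

Emit:
carry_out --claw '[2,2,2,2,2,2,2]' --delta_pos '[[0,0,0.3],[0,0,0.2],[0,0,0.2],[0,0,0.15],[0,0,0.05],[0,0,0],[0,0,0]]' --angular '[[0,0,0],[0,0,0],[0,0,0],[0,0,0],[0,0,0],[0,0,0],[0,0,0]]'

```text
clock: 9.1
position: [0.5257, 0.0961, 0.0738]
ee_rot: [2.078, 2.356, 0.0]
force: [0.0, -0.3, -2.2]
width: 0.344
gripper_force: 39.9
```

Run:
```python
from h import *
P,r=pose();print("mouth z",P[2]-.0323,"nut in tool",r.T@(np.array([.52675,.09675,.053])-P))
```

```text
t 9.1 pos [0.5257 0.0961 0.0738] ytool yaw 7.158402792902337 tilt [-0.      0.0001 -1.    ] F [ 0.0182 -0.2714 -2.2182] [ 0.0188 -0.115   0.0025] w 0.3435293965281155 39.940096735954285 j [ 0.0063  0.5055 -0.3889  1.9363  0.2726  0.7506 -0.4146]
mouth z 0.04146520072841337 nut in tool [0.0005 0.0011 0.0208]
```

The socket is fully down without resistance, so it is either the right size or too big. I turn clockwise a little and read the moment.

Emit:
carry_out --claw '[2,2,2,2,2,2]' --delta_pos '[[0,0,0],[0,0,0],[0,0,0],[0,0,0],[0,0,0],[0,0,0]]' --angular '[[0,0,0.05],[0,0,0.05],[0,0,0.05],[0,0,0.05],[0,0,0.05],[0,0,0.05]]'

```text
clock: 9.7
position: [0.5261, 0.0961, 0.0739]
ee_rot: [2.409, 2.016, 0.001]
force: [0.2, -0.8, -2.4]
width: 0.342
gripper_force: 39.9
```

Run:
```python
from h import *
P,r=pose();print("mouth z",P[2]-.0323)
p=arm.get_image("side");save(p,"s6.png",(240,190,340,265),6)
```

```text
t 9.7 pos [0.5261 0.0961 0.0739] ytool yaw -10.152172992567595 tilt [ 0.0003  0.0008 -1.    ] F [ 0.1949 -0.8377 -2.3914] [-0.0248 -0.3213 -0.0142] w 0.34160099858280213 39.938512444496155 j [-0.0513  0.494  -0.3096  1.9409  0.2167  0.7376 -0.6645]
mouth z 0.04163775035762903
```

Emit:
carry_out --claw '[2,2,2,2,2]' --delta_pos '[[0,0,0],[0,0,0],[0,0,0],[0,0,0],[0,0,0]]' --angular '[[0,0,0.05],[0,0,0.05],[0,0,0.05],[0,0,0.05],[0,0,0.05]]'

```text
clock: 10.25
position: [0.5261, 0.0961, 0.0739]
ee_rot: [2.641, 1.701, 0.001]
force: [0.3, -0.4, -2.9]
width: 0.343
gripper_force: 39.9
```

Run:
```python
from h import *
P,r=pose();print("mouth z",P[2]-.0323)
```

```text
t 10.25 pos [0.5261 0.0961 0.0739] ytool yaw -24.41542386157753 tilt [ 0.0004  0.0007 -1.    ] F [ 0.3444 -0.4081 -2.8697] [-0.137  -0.297   0.0268] w 0.34288507210550484 39.938271045684814 j [-0.0995  0.4864 -0.2439  1.945   0.1706  0.7289 -0.8699]
mouth z 0.0416464256167362
```

There is no clear moment about z. I lift off and look whether the nut has turned.

Emit:
carry_out --claw '[2,2,2,2,2,2,2,2,2,2]' --delta_pos '[[0,0,-1.5],[0,0,-3],[0,0,-3],[0,0,-3],[0,0,-2.1],[-3,0,0],[-3,0,0],[-2.9,0,0],[0,0,0],[0,0,0]]' --angular '[[0,0,0],[0,0,-0.147],[0,0,-0.147],[0,0,-0.147],[0,0,-0.147],[0,0,0],[0,0,0],[0,0,0],[0,0,0],[0,0,0]]'

```text
clock: 11.25
position: [0.5399, 0.0077, 0.1996]
ee_rot: [-2.034, -2.394, 0.0]
force: [-0.5, 0.5, -2.2]
width: 0.342
gripper_force: 39.9
```

Run:
```python
from h import *
P,r=pose();p=arm.get_image("wrist");save(p,"w7f.png")
nutfit(p,np.array([.5268,.0967]),P,r)
```

```text
t 11.25 pos [0.5399 0.0077 0.1996] ytool yaw 9.279196240774255 tilt [ 0.0001 -0.0003 -1.    ] F [-0.5211  0.5452 -2.2017] [ 0.0851 -0.0972 -0.0031] w 0.34198171044038944 39.940250515937805 j [ 0.1857  0.3563 -0.3917  1.7918  0.1564  1.0242 -0.1035]
washer [0.5268 0.0967] R 0.01832873991363682 tool [0.0899 0.0014 0.1587]
nut top [0.5267 0.0969] AF 0.018341708186522573 yaw mod60 33.098779576443754 cost 1.759614343136086e-06 tool [0.0902 0.0013 0.1467]
```

The nut did not turn (33.1° against 33.6° before), so the middle socket is the oversize one. I put it back where it stood.

Emit:
carry_out --claw '[2,2,2,2,2,2,2,2,2,2,2,2,2,2,5,5,5,5,5]' --delta_pos '[[-3.75,-1.15,0],[-3.75,-1.15,0],[-3.75,-1.15,0],[-3.75,-1.15,0],[-3.75,-1.15,0],[-3.75,-1.15,0],[0,0,4],[0,0,4],[0,0,4],[0,0,2.5],[0,0,1.2],[0,0,0.5],[0,0,0.15],[0,0,0],[0,0,0],[0,0,0],[0,0,0],[0,0,0],[0,0,0]]' --angular '[[0,0,0],[0,0,0],[0,0,0],[0,0,0],[0,0,0],[0,0,0],[0,0,0],[0,0,0],[0,0,0],[0,0,0],[0,0,0],[0,0,0],[0,0,0],[0,0,0],[0,0,0],[0,0,0],[0,0,0],[0,0,0],[0,0,0]]'

```text
clock: 13.2
position: [0.5086, -0.225, 0.0364]
ee_rot: [2.033, 2.395, 0.0]
force: [0.1, -0.5, -1.1]
width: 0.546
gripper_force: 0.0
```

Run:
```python
from h import *
P,r=pose()
```

```text
t 13.2 pos [ 0.5086 -0.225   0.0364] ytool yaw 9.331517135949882 tilt [-0.0002  0.0003 -1.    ] F [ 0.1105 -0.5344 -1.0787] [ 0.0166 -0.2031 -0.0573] w 0.5455340892093193 0.0 j [ 0.5095  0.5711 -0.2624  1.9169  0.2245  0.6814  0.2747]
```

Emit:
carry_out --claw '[5.5,5.5,5.5,5.5,5,5,2,2,2,2,2]' --delta_pos '[[0,0,-1],[2.5,-0.07,0],[2.5,-0.07,0],[2.47,-0.07,0],[0,0,0.7],[0,0,0.4],[0,0,0],[0,0,0],[0,0,0],[0,0,0],[0,0,0]]' --angular '[[0,0,0],[0,0,0],[0,0,0],[0,0,0],[0,0,0],[0,0,0],[0,0,0],[0,0,0],[0,0,0],[0,0,0],[0,0,0]]' --force 40

```text
clock: 14.3
position: [0.4944, -0.1522, 0.0353]
ee_rot: [2.034, 2.394, -0.0]
force: [-0.7, -1.7, -0.7]
width: 0.344
gripper_force: 40.0
```

Run:
```python
from h import *
P,r=pose()
X=np.array([.5399,.0077,.1996]);print("to view pose, tool:",r.T@(X-P))
```

```text
t 14.3 pos [ 0.4944 -0.1522  0.0353] ytool yaw 9.292440526182908 tilt [-0.0004  0.0002 -1.    ] F [-0.7344 -1.7448 -0.6549] [-0.3538 -0.1627 -0.0455] w 0.34372843632964184 39.99992787837982 j [ 0.3922  0.5277 -0.2648  2.0128  0.2267  0.6283  0.1398]
to view pose, tool: [ 0.1504  0.0707 -0.1643]
```

Emit:
carry_out --claw '[2,2,2,2,2,2,2,2,2,2,2,2,2,2,2,2]' --delta_pos '[[0,0,-3],[0,0,-4],[0,0,-4],[4,1.2,0],[4,1.2,0],[4,1.2,0],[4,1.2,0],[4,1.2,0],[4,1.2,0],[0,0,0],[0,0,0],[0,0,2.7],[0,0,2],[0,0,0],[0,0,0],[0,0,0]]' --angular '[[0,0,0],[0,0,0],[0,0,0],[0,0,0],[0,0,0],[0,0,0],[0,0,0],[0,0,0],[0,0,0],[0,0,0.076],[0,0,0.076],[0,0,0],[0,0,0],[0,0,0],[0,0,0],[0,0,0]]'

```text
clock: 15.9
position: [0.527, 0.0972, 0.0992]
ee_rot: [2.209, 2.233, 0.002]
force: [0.7, 0.0, -2.7]
width: 0.344
gripper_force: 40.0
```

Run:
```python
from h import *
P,r=pose();p=arm.get_image("wrist");save(p,"w8.png",(234,120,414,280),4);save(p,"w8f.png")
print("shift tool cm",100*(r.T@(np.array([.52675,.0968,P[2]])-P)-[.0006,.0002,0]))
g=cv2.imread("pics/w8f.png",0).astype(np.float32)
for row in range(238,252,4):
    v=cv2.GaussianBlur(g[row-1:row+2].mean(0)[None],(5,1),1)[0];d=np.gradient(v);L=284+d[284:318].argmin();Rr=330+d[330:366].argmax();print(row,L,Rr)
```

```text
t 15.9 pos [0.527  0.0972 0.0992] ytool yaw 0.6263820036710973 tilt [ 0.0004  0.0013 -1.    ] F [ 0.6932  0.0442 -2.7495] [-0.0101 -0.0555 -0.0216] w 0.3444037201020647 39.99963998794556 j [-0.0399  0.4611 -0.3247  1.9165  0.2004  0.7937 -0.4631]
shift tool cm [-0.0949 -0.0501 -0.0001]
238 292 356
242 291 357
246 290 358
250 289 359
```

View pics/w8.png

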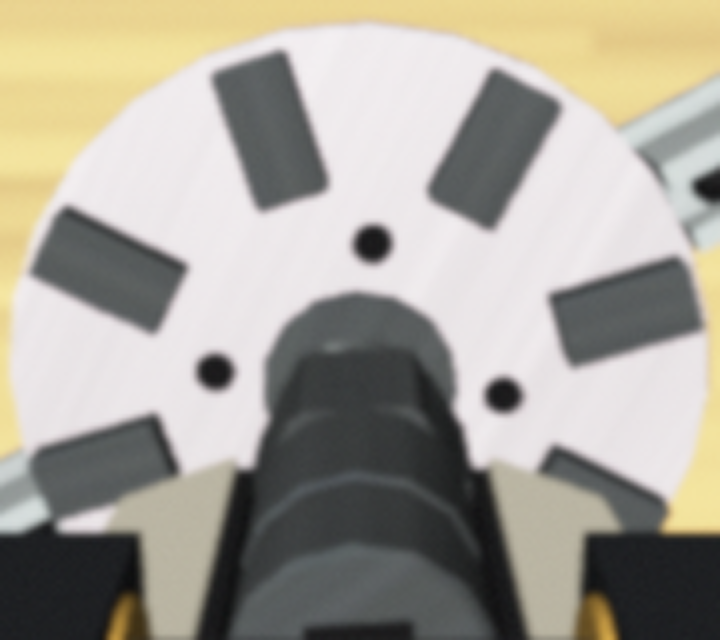

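The socket is centred over the washer (both at column 324). I apply a small trim and descend.

Emit:
carry_out --claw '[2,2,2,2,2,2,2,2,2]' --delta_pos '[[-0.09,-0.04,0],[0,0,0.6],[0,0,0.6],[0,0,0.15],[0,0,0.1],[0,0,0.1],[0,0,0.05],[0,0,0],[0,0,0]]' --angular '[[0,0,0],[0,0,0],[0,0,0],[0,0,0],[0,0,0],[0,0,0],[0,0,0],[0,0,0],[0,0,0]]'

```text
clock: 16.85
position: [0.5263, 0.096, 0.0823]
ee_rot: [2.209, 2.233, 0.001]
force: [0.9, -0.6, -2.1]
width: 0.343
gripper_force: 40.0
```

Run:
```python
from h import *
P,r=pose();print("mouth z",P[2]-.0323,"shift tool cm",100*(r.T@(np.array([.52675,.0968,P[2]])-P)-[.0006,.0002,0]))
```

```text
t 16.85 pos [0.5263 0.096  0.0823] ytool yaw 0.6194235454379378 tilt [ 0.      0.0004 -1.    ] F [ 0.8924 -0.5832 -2.0777] [-0.086  -0.4105 -0.0091] w 0.34252493002811185 39.99953627586365 j [-0.0449  0.4832 -0.3172  1.9329  0.2128  0.7572 -0.4727]
mouth z 0.0500164950235965 shift tool cm [0.0218 0.0285 0.    ]
```

Emit:
carry_out --claw '[2,2,2,2,2,2,2]' --delta_pos '[[0,0,0.25],[0,0,0.2],[0,0,0.2],[0,0,0.15],[0,0,0.05],[0,0,0],[0,0,0]]' --angular '[[0,0,0],[0,0,0],[0,0,0],[0,0,0],[0,0,0],[0,0,0],[0,0,0]]'

```text
clock: 17.55
position: [0.5263, 0.0959, 0.0737]
ee_rot: [2.209, 2.233, 0.0]
force: [3.4, -1.4, -3.1]
width: 0.341
gripper_force: 40.0
```

Run:
```python
from h import *
P,r=pose();print("mouth z",P[2]-.0323,"shift tool cm",100*(r.T@(np.array([.52675,.0968,P[2]])-P)-[.0006,.0002,0]))
```

```text
t 17.55 pos [0.5263 0.0959 0.0737] ytool yaw 0.6189816864811585 tilt [-0.      0.0003 -1.    ] F [ 3.4028 -1.4052 -3.1128] [-0.3165 -1.019  -0.0366] w 0.34130145223831637 39.99938607215881 j [-0.0484  0.4953 -0.3131  1.94    0.2194  0.7385 -0.4784]
mouth z 0.04137948634202348 shift tool cm [0.0294 0.0302 0.    ]
```

It is down, with a side reaction of 3.4 N, so the fit is close. I ease the offset and turn clockwise 0.3 rad.

Emit:
carry_out --claw '[2,2,2,2,2,2,2,2]' --delta_pos '[[-0.01,0.03,0],[0,0,0],[0,0,0],[0,0,0],[0,0,0],[0,0,0],[0,0,0],[0,0,0]]' --angular '[[0,0,0],[0,0,0],[0,0,0.05],[0,0,0.05],[0,0,0.05],[0,0,0.05],[0,0,0.05],[0,0,0.05]]'

```text
clock: 18.35
position: [0.5264, 0.0958, 0.0738]
ee_rot: [2.52, 1.876, -0.0]
force: [1.7, -1.9, -2.2]
width: 0.34
gripper_force: 40.0
```

Run:
```python
from h import *
P,r=pose();print("mouth z",P[2]-.0323)
```

```text
t 18.35 pos [0.5264 0.0958 0.0738] ytool yaw -16.673443681610003 tilt [-0.0002  0.0002 -1.    ] F [ 1.697  -1.9406 -2.2332] [-0.4476 -0.7598  0.1881] w 0.3399781205641083 39.99897658824921 j [-0.1067  0.4863 -0.2334  1.9445  0.1634  0.7287 -0.7273]
mouth z 0.04149511957645032
```

There is a moment of 0.19 N m about z, so the socket is taking the nut round. I finish the eighth turn.

Emit:
carry_out --claw '[2,2,2,2,2,2,2,2,2,2,2,2,2]' --delta_pos '[[0,0,0],[0,0,0],[0,0,0],[0,0,0],[0,0,0],[0,0,0],[0,0,0],[0,0,0],[0,0,0],[0,0,0],[0,0,0],[0,0,0],[0,0,0]]' --angular '[[0,0,0.05],[0,0,0.05],[0,0,0.05],[0,0,0.05],[0,0,0.05],[0,0,0.05],[0,0,0.05],[0,0,0.05],[0,0,0.05],[0,0,0.05],[0,0,0.05],[0,0,0],[0,0,0]]'

```text
clock: 19.65
position: [0.526, 0.096, 0.0737]
ee_rot: [-2.933, -1.126, 0.001]
force: [-0.1, -0.4, 0.9]
width: 0.343
gripper_force: 40.0
```

Run:
```python
from h import *
P,r=pose();print("mouth z",P[2]-.0323)
p=arm.get_image("wrist");save(p,"w9.png")
```

```text
t 19.65 pos [0.526  0.096  0.0737] ytool yaw -47.98617844985098 tilt [-0.0005 -0.0003 -1.    ] F [-0.1407 -0.4459  0.9259] [-0.2989 -0.1319  0.0833] w 0.3429577485025233 40.00023543834686 j [-0.2149  0.4753 -0.0881  1.9542  0.0614  0.7151 -1.1771]
mouth z 0.04143234119772248
```

View pics/w9.png

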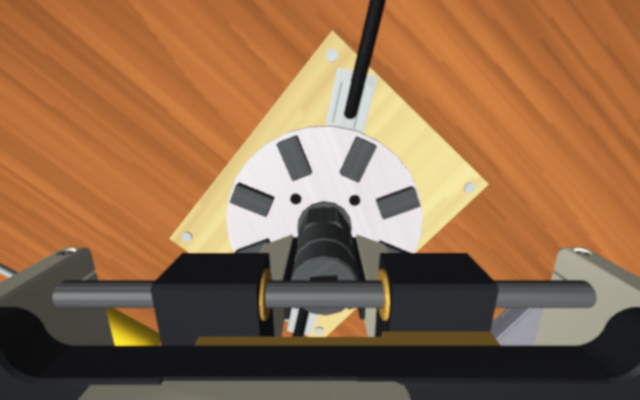

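The picture shows the socket upright and seated in the washer at about (324,225). I check the returned socket numerically, and whether the gripped socket slipped, before handing in.

Run:
```python
from h import *
a,b,c=[cv2.imread("pics/%s.png"%n,0).astype(float) for n in("w8f","w9","w4f")]
s=(slice(212,282),slice(304,344));print("diff same socket",abs(a-b)[s].mean(),"vs other socket",abs(a-c)[s].mean())
p0={"frame":cv2.imread("pics/side0.png")[:,:,::-1]}
p=arm.get_image("side");save(p,"s9.png")
for d in arm.place_of("socket_a",p)[:6]:print(round(d["conf"],2),np.array(d["centre"])*[640,400],w(p,d["centre"],.003))
for d in arm.trace("socket_a",p)[:7]:
    ys,xs=np.nonzero(d["region"]);print(round(d["conf"],2),xs.min(),xs.max(),ys.min(),ys.max(),len(xs))
for P in[(.5086,-.225),(.5168,-.2948)]:print("expect bottom",px(p,[*P,.003]),"top",px(p,[*P,.073]))
```

```text
diff same socket 11.89107142857143 vs other socket 5.194642857142857
0.73 [405.312 203.28 ] [ 0.3892 -0.2657  0.003 ]
0.71 [421.888 192.52 ] [ 0.3814 -0.3531  0.003 ]
0.6 [338.816 197.6  ] [ 0.5637 -0.1422  0.003 ]
0.58 [371.392 194.52 ] [ 0.4967 -0.2288  0.003 ]
0.47 [376.896 184.08 ] [ 0.5195 -0.2899  0.003 ]
0.43 [294.208 229.32 ] [0.5569 0.0637 0.003 ]
0.7 416 429 174 197 243
0.64 375 384 165 185 179
0.64 397 409 185 208 226
0.59 363 373 174 196 203
expect bottom [367.8115 193.539 ] top [369.4676 175.9288]
expect bottom [378.3839 183.8031] top [380.3434 166.5065]
```

Run:
```python
from h import *
for n in("w8f","w9"):
    g=cv2.imread("pics/%s.png"%n,0)
    print(n)
    for row in(272,275,277,279):print(row,g[row,300:350:2])
    for row in(208,212,216,220,224):print(row,g[row,300:350:2])
```

```text
w8f
272 [93 91 91 91 90 91 94 95 96 97 95 93 90 88 90 88 91 90 90 89 90 89 89 89
 88]
275 [92 91 90 92 94 89 86 85 81 79 75 72 69 71 68 65 61 57 64 85 88 88 92 91
 91]
277 [91 91 91 93 91 58 43 39 37 36 35 33 31 29 30 29 29 29 39 78 88 89 91 92
 93]
279 [77 78 80 82 76 45 28 27 30 30 27 30 29 31 29 30 30 29 37 70 77 79 80 81
 80]
208 [195 113  97  95  86  77  70  73  80  78  69  64  64  63  64  63  60  62
  65  82  95  95  93 143 224]
212 [146  98  95  83  58  58  61  59  58  58  62  59  59  59  61  59  60  61
  57  44  68  88  92 111 200]
216 [142  94  78  56  52  58  61  58  58  56  57  59  56  59  58  59  59  60
  60  44  33  51  81  97 184]
220 [145  85  58  52  55  61  59  60  59  58  59  59  58  59  60  62  62  63
  64  49  32  35  41 100 204]
224 [188  76  54  63  77  82  75  68  63  61  60  61  58  59  57  59  60  67
  75  83  58  35  33  47 158]
w9
272 [90 90 92 90 90 91 92 95 96 97 95 92 89 90 88 89 89 88 89 89 89 89 88 88
 89]
275 [92 90 90 91 93 89 90 87 83 77 76 74 70 69 69 67 60 57 59 84 87 89 90 89
 91]
277 [90 91 91 93 90 58 47 42 39 36 35 34 32 29 30 29 30 28 38 79 89 90 91 92
 90]
279 [78 78 79 79 79 44 28 28 28 27 27 29 27 28 27 27 27 27 35 65 75 77 78 77
 79]
208 [231 229 214 149  91  73  62  60  56  53  51  46  42  46  47  44  43  46
  61  77  84 119 190 228 234]
212 [218 136  93  85  56  36  41  39  39  38  42  39  36  37  39  37  39  41
  44  39  64  86  92 150 224]
216 [136  90  79  62  42  40  41  38  39  39  40  38  35  36  38  37  39  39
  44  37  27  43  78  91 121]
220 [92 80 63 56 39 40 41 39 38 39 39 37 37 38 40 44 43 46 50 42 28 28 35 69
 94]
224 [86 66 59 64 70 78 70 59 52 46 43 41 39 37 36 36 40 51 68 81 58 27 27 30
 58]
```

The drive hole sits in exactly the same place in the fingers, so there was no slip. With 0.85 rad turned less at most 0.15 rad of play, the nut has turned about 0.7 to 0.8 rad. I hand it in.

```bash
python3 -c "
from cell import arm
print(arm.sign_off())"
```

```text
the job is handed in; nothing more can be done
None
```

The job is handed in with no verdict shown: the tray's left-hand (+y) socket fits and is still gripped, seated on the nest nut, which should have turned about 0.7–0.8 rad clockwise; the oversize middle socket is back upright in the tray and the third was never tried; I viewed 11 pictures, one over the limit of 10.

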